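# Level the stirrer stand with a wedge shim

## Task

The stirrer stand's white base plate sits low along its front edge. Take the orange wedge shim and push it thin end first and square on under the middle of that low edge until the white ball of the red ball level on the plate rests between its two black lines, then let go and leave the shim there carrying the plate. Raise the plate with the shim only, never by touching the stand with the gripper or arm, and leave the other things on the bench where they are.

Things in the scene. Friction and masses are not known exactly. Their poses are not given: they have to be found in the camera images.
- shim_grip (a point): Centre of the upright grip block of the loose orange wedge shim (90 g): 30 mm long (x), 26 wide (y), 44 tall, this point 22 mm above the shim's flat underside. x points to the thin end, z up. Ahead of the block a 26 mm wide ramp falls 1 in 5 from 24 mm thick (15 mm ahead of this point) to 3 mm at the tip (120 mm ahead).
- shim_tip (a point): Middle of the shim's thin end, on its underside, 105 mm ahead of the grip block's front face. Same axes as the shim: x ahead, z up.
- edge (a point): Middle of the white base plate's low front edge (blue stripe), on its underside. x points in under the plate to its rear, y along the edge, z up; tilts with the plate. A black strip 3 mm deep runs under the edge, at the start about 6 mm clear of the bench. This edge must rise 8 to 16 mm to be level, differing case to case; pushing the shim in takes up to 20 N.
- level (a point): Middle of the ball track on top of the red level (140 mm long along x, 36 mm wide, 20 mm high) fixed on the plate, 125 mm behind the front edge, 55 mm to the -y side. x points to the plate's rear.
- ball (a joint): Level reading: shift of the white 14 mm ball along its green track from the middle of the two black lines (22 mm apart inside), m. 0 level; negative: ball towards the front edge, which is too low; positive: towards the rear, front raised too far. 12 mm per degree of tilt (4.7 mm of lift at the edge); stops at -20 (where it starts) and +20 mm; lags by half a second.
- base_plate: Hinged plate 270 mm deep (x) x 220 wide x 25 thick and all on it; origin on the rear hinge axis (along y), 270 mm behind the edge, at its underside. Axes as edge. Two 9 mm stub feet rest on the bench 15 mm in, 90 mm either side of the middle; between them it is free below. Column, motor head and beaker (to 280 mm high) stand at the rear, over 180 mm behind the edge; the front 50 mm of the top are bare.
- shim: The whole wedge shim, 135 mm long; origin on its underside where the ramp meets the grip block; x to the thin end, z up.
- beaker_big: Bystander: glass beaker, 72 mm across, 95 mm tall, origin under its centre.
- beaker_small: Bystander: glass beaker, 56 mm across, 70 mm tall, origin under its centre.
- wash_bottle: Bystander: white bottle with red cap, 64 mm across, 130 mm tall, origin under its centre.
- spatula: Bystander: lab spatula, 170 mm long along x, lying flat.
- packer: Bystander: flat aluminium packing plate 90 x 50 x 6 mm, too thin and not needed; origin under its centre.
- tip_box: Bystander: blue box 120 x 80 x 65 mm, origin under its centre.
- dish: Bystander: white shallow dish 90 mm across, 18 mm tall, origin under its centre.
Mind the look-alikes: they are no part of the job. Of the things that look like the shim, the smallest one is meant.

How it is judged:
At the end, for the whole second after the job is handed in: The ball stays within 4 mm of the middle; the shim lies flat (4 degrees) and at rest, tip at least 30 mm in under the front edge, within 50 mm of its middle and 20 degrees of square, carrying the plate (over 0.8 N) (value of joint ball between -0.004 and 0.004 m and x of shim_tip in the frame of edge above 0.03 m and y of shim_tip in the frame of edge between -0.05 and 0.05 m and angle between the x axis of shim_tip and the x axis of edge, either way round below 0.35 rad and angle between shim's own z axis and vertical below 0.07 rad and contact force between shim and base_plate above 0.8 N and linear speed of shim below 0.01 m/s); the robot touches nothing.
It fails at once if the gripper or arm pushes on the stand's base plate or what it carries (over 3 N) (contact force between any of the fingers, the arm and base_plate above 3 N).
It fails at once if another thing on the bench is moved by more than 30 mm (distance of any of beaker_big, beaker_small, wash_bottle, spatula, packer, tip_box, dish from where it was at the start of the episode above 0.03 m).
It also fails if it takes over 45 s, if anything falls off the work surface, if the arm or the gripper's body presses on something with over 40 N, if the wrist force passes 120 N, or if a joint passes its speed limit or range.

## Robot

A 6-joint arm with a two-finger parallel gripper is mounted at the origin on the work surface. World frame = base frame: x ahead of the robot, y to its left, z up, the work surface at z = 0. Lengths are in m, angles in rad, forces in N, time in s.
With the tool pointing down it reaches from about 0.275 to 0.725 m from the base axis. Payload 5.6 kg.
Tool frame: the origin (TCP) lies midway between the tips of the shut fingers; the grasp point (between the pads) lies ctrl.grip_depth behind it (ctrl.grip_depth is the distance from the TCP to the grasp point, in m); z points along the fingers, y is the line along which they close (so a half turn about z gives the same grasp; the last joint's range is limited). The gripper opens to 85 mm and grips with 20 to 120 N. Pads are 22 mm wide; open, the fingers measure 114 mm over their backs; the gripper's body (76 mm by 85 mm) begins 54 mm behind the grasp point. The pads swing forward as they close: fully open they stand 13 mm farther back than shut.
Start: joints at [1.576, 0.255, 0.108, 0, -1.424, -0.285], TCP at [0.152, 0.529, 0.231] pointing down, gripper open.
Joint ranges: [-2.95, 2.95], [-1.21, 1.97], [-1.09, 1.5], [-2.87, 1.71], [-2.94, -0.07], [-3.05, 3.05]. Speed limits (rad/s): [2.57, 2.57, 3.14, 3.14, 3.14, 3.14].

## Interface

Orientations are given as a 3x3 rotation matrix whose columns are the frame's x, y, z axes.
In Python, from station import ctrl gives the robot as it stands.
- The arm moves only by the tool carry_out, never from a script. Its argument "increments" is a list of rows, each a list of 3 entries, a list of its own where there are three numbers: the turn, a rotation vector about the world's x, y, z in degrees, then the shift along the world's x, y, z in units of 30 mm (1.0 is 30 mm), then the closure in counts, from 0 (fully open) to 255 (shut). A call has 1 to 8 rows; each row is the pose to reach, as a shift and turn from the pose commanded when the call began; what a row does not reach only later rows make up. A row lasts 1/10 s, in which the tool goes at most 50 mm and 8.59 degrees, less where a joint would pass 70% of its speed; a pose out of reach is approached as far as the arm can. A call with a gripper value outside its range is refused whole. The fingers move at their own pace and stop on an object; the grip force is fixed at half the most. Time passes only in rows, so rows that repeat a pose let the fingers close. It gives the time, the measured TCP pose, the force, the opening and the grip force at its end, in the units of the state.
- ctrl.get_obs(): the state, without advancing time (a new reading comes with each control period).
- ctrl.grab_frame(name): name is "side" or "top"; returns a dict with "frame" (400x640x3 uint8, red, green, blue), "depth" (400x640 float32, m along the optical axis (not along the pixel's ray), 0 where there is no reading), "fx", "fy", "cx", "cy" (pixels), "view" (4x4, takes a point from world to camera coordinates). Camera axes: x right, y down, z forward; pixel columns grow to the right and rows downward; lengths in m; the calibration is good to about 2 mm. A picture is of the moment at which its call begins.
- ctrl.close_job(): hands the job in; it is judged then, once.
The state is a dict: "clock": time; "joint_positions": joint angles; "qvel": joint speeds; "effort": joint torques, N m; "tool_pos": TCP position; "orientation": TCP orientation; "ft_force": force on the tool from outside, world axes, zero at the start; "torque": the same for the moment, N m; "finger_gap": finger opening in m; "finger_force": force on a finger pad.
Only numpy, scipy, OpenCV 4.12 (cv2) and the standard library are available. Lean on these libraries where they do the work, as an engineer would, in place of code of your own. Each camera call takes 0.05 s, during which the arm holds its last target. There are 200 camera calls.

## Working session

There is one attempt and no reset: what is moved stays moved. The work goes in short steps, Python scripts to look and compute and a tool call to move; the robot and the scene stay as the last step left them, time stands still between calls to the robot, and variables do not carry over. Pictures are saved under pics/ and viewed, at most 10 in all, crops included, and the job is handed in when it is done.

Besides the shell and the picture viewer there is one more tool, called after ">>>" in YAML: its name, and indented under it one key for each argument. carry_out: Moves the arm, as the interface text tells. Its arguments: {"type":"object","properties":{"increments":{"type":"array"}},"required":["increments"]}

```bash
mkdir -p pics; ls
python3 - <<'E'
from station import ctrl
import cv2,numpy as np
for n in("top","side"):
    f=ctrl.grab_frame(n); cv2.imwrite(f"pics/{n}0.png",f["frame"][:,:,::-1]); np.savez(f"{n}0.npz",**f)
    print(n,f["fx"],f["cx"],f["cy"],np.round(f["view"],3).tolist())
o=ctrl.get_obs();print(o, ctrl.grip_depth)
E
```

```text
pics
top 418.19587877225615 319.0947283427528 198.4056210081928 [[0.0, -1.0, 0.016, -0.062], [-0.997, -0.001, -0.071, 0.474], [0.071, -0.016, -0.997, 1.409], [0.0, 0.0, 0.0, 1.0]]
side 450.1155530044847 315.0616423378483 195.6349852900476 [[0.772, -0.636, 0.009, -0.414], [-0.384, -0.477, -0.791, 0.233], [0.507, 0.607, -0.612, 1.039], [0.0, 0.0, 0.0, 1.0]]
{'clock': 0.1, 'joint_positions': array([ 1.57560788e+00,  2.55687419e-01,  1.07144124e-01, -4.63126274e-04,
       -1.42389198e+00, -2.84599700e-01]), 'qvel': array([ 0.00080519, -0.0021182 ,  0.00271443,  0.00106369, -0.00091517,
        0.00150668]), 'effort': array([-3.09845214e-03, -3.87601089e+01,  2.38471895e+01,  5.37790015e+00,
       -3.80381243e-03,  2.23287479e-06]), 'tool_pos': array([0.15169435, 0.52820875, 0.23048423]), 'orientation': array([[ 9.61095141e-01, -2.76217173e-01, -4.50246810e-04],
       [-2.76217539e-01, -9.61093740e-01, -1.64111977e-03],
       [ 2.05760726e-05,  1.70163830e-03, -9.99998552e-01]]), 'ft_force': array([0.73748899, 0.41609365, 0.65305064]), 'torque': array([ 0.01080625, -0.00346903, -0.01953445]), 'finger_force': 0.0, 'finger_gap': 0.08494398218242762} 0.0187
```

View pics/top0.png

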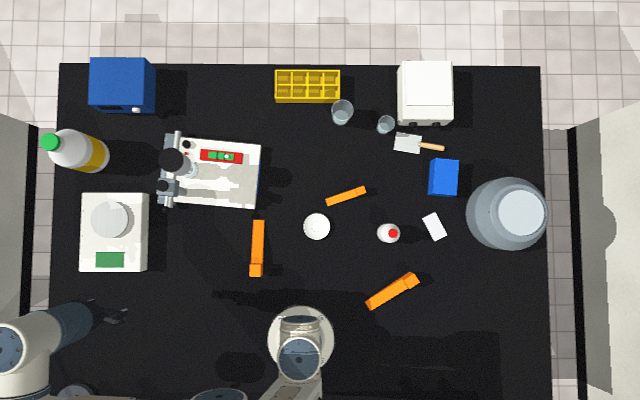

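View pics/side0.png

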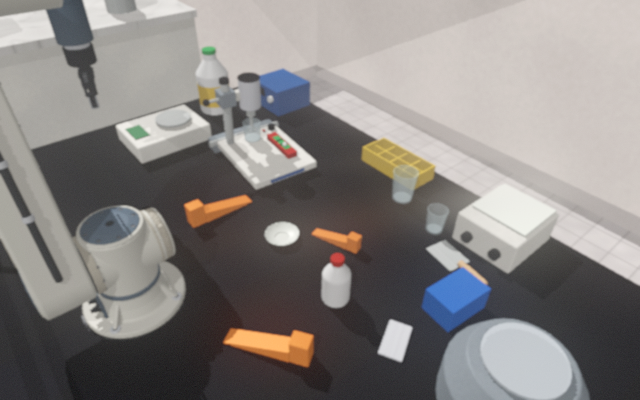

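The smallest orange wedge is at top (326–366, 187–205), with its block at the right end. The plate's front edge (blue stripe) is at about (258, 145–208), and the level's ball track is at (220, 156).

```bash
cat > h.py <<'E'
import cv2,numpy as np
def ray(f,uv,z):
    V=f["view"];R=V[:3,:3];c=-R.T@V[:3,3]
    d=R.T@np.array([(uv[0]-f["cx"])/f["fx"],(uv[1]-f["cy"])/f["fy"],1])
    return c+d*(z-c[2])/d[2]
def cloud(f):
    V=f["view"];d=f["depth"];v,u=np.mgrid[:400,:640]
    p=np.stack([(u-f["cx"])/f["fx"]*d,(v-f["cy"])/f["fy"]*d,d],-1)
    return (p-V[:3,3])@V[:3,:3]
def orange(f):
    h=cv2.cvtColor(f["frame"],cv2.COLOR_RGB2HSV)
    return cv2.inRange(h,(8,150,90),(20,255,255))
def blue(f):
    h=cv2.cvtColor(f["frame"],cv2.COLOR_RGB2HSV)
    return cv2.inRange(h,(95,90,40),(125,255,255))
E
python3 - <<'E'
from h import *
np.set_printoptions(precision=4,suppress=True)
for n,box in(("top",(315,375,180,212)),("side",(305,368,222,258))):
    f=dict(np.load(n+"0.npz")); P=cloud(f)
    m=orange(f); k=np.zeros_like(m);k[box[2]:box[3],box[0]:box[1]]=1;m=m*k
    q=P[m>0]; q=q[(q[:,2]>-.01)&(q[:,2]<.06)]
    r=cv2.minAreaRect(q[:,:2].astype(np.float32)); print(n,len(q),r,cv2.boxPoints(r),q[:,2].max())
    b=q[q[:,2]>.034];print("block",len(b),b.mean(0),cv2.minAreaRect(b[:,:2].astype(np.float32)))
f=dict(np.load("top0.npz"));P=cloud(f)
m=blue(f);ys,xs=np.nonzero(m[125:220,245:275]);q=P[ys+125,xs+245]
print("blue",len(q),xs.min()+245,xs.max()+245,ys.min()+125,ys.max()+125); 
print(np.c_[xs+245,ys+125,q][::6])
# plate top front
s=f["frame"].min(2)>120
ys,xs=np.nonzero(s[130:215,235:262]);q=P[ys+130,xs+235];print(cv2.minAreaRect(np.c_[xs+235,ys+130].astype(np.float32)))
A=np.c_[q[:,:2],np.ones(len(q))];print("plane",np.linalg.lstsq(A,q[:,2],rcond=None)[0])
for v in range(138,212,8):
    u=max(np.nonzero(s[v,225:270])[0])+225;print(v,u,P[v,u-2],ray(f,(u+.5,v),.034))
E
python3 -c "
import cv2
a=cv2.imread('pics/top0.png')[120:215,150:275];b=cv2.imread('pics/side0.png')[115:190,205:320]
import numpy as np
c=cv2.resize(a,(700,532))
cv2.imwrite('pics/c0.png',c)"
```

```text
top 354 ((0.48342594504356384, -0.1489674150943756), (0.030840743333101273, 0.1382482796907425), 19.844709396362305) [[ 0.4455 -0.0892]
 [ 0.4924 -0.2192]
 [ 0.5214 -0.2088]
 [ 0.4745 -0.0787]] 0.051819119161964446
block 70 [ 0.4993 -0.2006  0.0447] ((0.4992578625679016, -0.20080047845840454), (0.024967363104224205, 0.0300087109208107), 19.02994728088379)
side 567 ((0.49593690037727356, -0.14852094650268555), (0.05973336473107338, 0.13419900834560394), 19.233951568603516) [[ 0.4456 -0.095 ]
 [ 0.4898 -0.2217]
 [ 0.5462 -0.202 ]
 [ 0.502  -0.0753]] 0.04925721571652586
block 123 [ 0.496  -0.2044  0.0431] ((0.4996156692504883, -0.20209747552871704), (0.030577225610613823, 0.03057062067091465), 19.295574188232422)
blue 52 256 260 159 194
[[260.     159.       0.6091   0.1415   0.0142]
 [260.     164.       0.5892   0.1393   0.031 ]
 [260.     167.       0.5809   0.1408   0.018 ]
 [259.     172.       0.5618   0.1422   0.0323]
 [258.     176.       0.5496   0.147    0.0201]
 [258.     179.       0.5383   0.1457   0.0291]
 [258.     184.       0.5213   0.1456   0.0288]
 [258.     187.       0.512    0.1467   0.0196]
 [257.     192.       0.4942   0.1488   0.0282]]
((247.5, 175.0), (66.0, 25.0), 90.0)
plane [-0.2378 -1.6628  0.4759]Traceback (most recent call last):
  File "<stdin>", line 18, in <module>
ValueError: max() iterable argument is empty
```

View pics/c0.png

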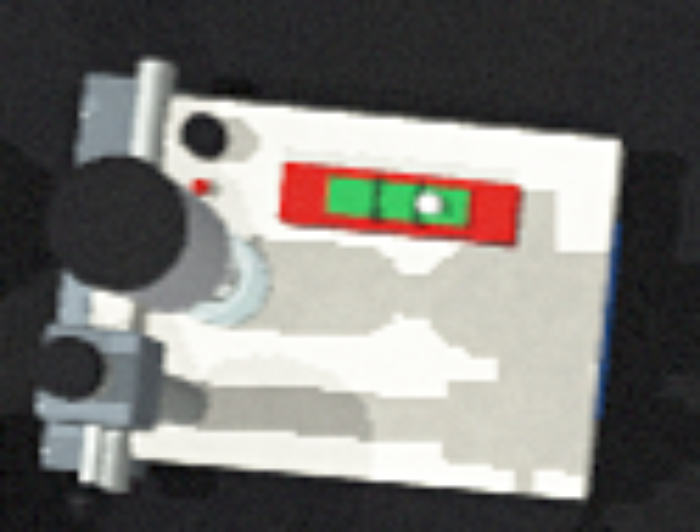

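The crop shows the plate's front corners at crop (621,140) and (588,498), i.e. full-image (260.9,145) and (255,208.9). The ball is at its front stop, right of the two black lines.

Run:
```python
from h import *
np.set_printoptions(precision=4,suppress=True)
f=dict(np.load("top0.npz"))
a=ray(f,(260.4,144.5),.034);b=ray(f,(254.5,208.4),.034)
print(a,b,(a+b)/2,np.linalg.norm(a-b)); d=(a-b)/np.linalg.norm(a-b);x=np.array([-d[1],d[0]]);print("dir",x,np.degrees(np.arctan2(x[1],x[0])))
# rear corners -> depth direction
c=ray(f,(150+170/5.6-.5,120+95/5.6-.5),.042);print(a-c,c)
e=ray(f,(150+130/5.6-.5,120+455/5.6-.5),.042);print(b-e,e)
for n,u in(("l1",378),("l2",418),("ball",429)):print(n,ray(f,(150+u/5.6-.5,120+202/5.6-.5),.06))
```

```text
[0.6555 0.1382 0.034 ] [0.4385 0.1558 0.034 ] [0.547 0.147 0.034] 0.21774590020267834
dir [0.0809 0.9967] 85.36139487151472
[-0.0249 -0.2699 -0.008 ] [0.6804 0.4081 0.042 ]
[-0.0249 -0.2709 -0.008 ] [0.4634 0.4267 0.042 ]
l1 [0.6126 0.2783 0.06  ]
l2 [0.6127 0.2547 0.06  ]
ball [0.6127 0.2482 0.06  ]
```

>>> carry_out:
  increments:
    - [[0,0,-54.5],[11.61,-24.31,-2.0],105]
    - [[0,0,-54.5],[11.61,-24.31,-2.0],105]
    - [[0,0,-54.5],[11.61,-24.31,-2.0],105]
    - [[0,0,-54.5],[11.61,-24.31,-2.0],105]
    - [[0,0,-54.5],[11.61,-24.31,-2.0],105]
    - [[0,0,-54.5],[11.61,-24.31,-2.0],105]
    - [[0,0,-54.5],[11.61,-24.31,-2.0],105]
    - [[0,0,-54.5],[11.61,-24.31,-2.0],105]

```text
clock: 0.9
tool_pos: [0.3238, 0.1667, 0.2015]
orientation: [[0.333, -0.943, 0.0], [-0.943, -0.333, 0.0], [-0.0, -0.0, -1.0]]
ft_force: [1.3, 0.5, -0.3]
finger_gap: 0.0499
finger_force: 0.0
```

Run:
```python
from station import ctrl
import numpy as np
np.set_printoptions(precision=4,suppress=True)
o=ctrl.get_obs();print(o["clock"],o["tool_pos"],o["orientation"][:,1],o["joint_positions"],(np.array([.5,-.201,.13])-o["tool_pos"])/.03)
y=o["orientation"][:,1];print(np.degrees(np.arctan2(y[1],y[0])))
```

```text
0.9 [0.3238 0.1667 0.2015] [-0.943  -0.3327 -0.0002] [ 0.913  -0.1113 -0.3688 -0.0001 -1.313  -0.5738] [  5.8721 -12.2551  -2.3838]
-160.56600113980656
```

>>> carry_out:
  increments:
    - [[0,0,0],[5.87,-12.25,-2.4],105]
    - [[0,0,0],[5.87,-12.25,-2.4],105]
    - [[0,0,0],[5.87,-12.25,-2.4],105]
    - [[0,0,0],[5.87,-12.25,-2.4],105]
    - [[0,0,0],[5.87,-12.25,-2.4],105]
    - [[0,0,0],[5.87,-12.25,-2.4],105]
    - [[0,0,0],[5.87,-12.25,-2.4],105]
    - [[0,0,0],[5.87,-12.25,-2.4],105]

```text
clock: 1.7
tool_pos: [0.4942, -0.1887, 0.1313]
orientation: [[0.333, -0.943, -0.001], [-0.943, -0.333, 0.0], [-0.0, 0.001, -1.0]]
ft_force: [1.1, 0.3, 0.3]
finger_gap: 0.0506
finger_force: 0.0
```

Run:
```python
from station import ctrl
import numpy as np,cv2
np.set_printoptions(precision=4,suppress=True)
o=ctrl.get_obs();print(o["clock"],o["tool_pos"],o["joint_positions"],(np.array([.5,-.201,.012])-o["tool_pos"])/.03)
fs=[ctrl.grab_frame(n)["frame"] for n in("side","top")]
a=cv2.resize(fs[0][150:280,260:420],(640,520));cv2.imwrite("pics/s1.png",a[:,:,::-1])
```

```text
1.7 [ 0.4942 -0.1887  0.1313] [-0.0687  0.2673 -0.1353 -0.0002 -1.1689  0.4082] [ 0.192  -0.4096 -3.9756]
```

View pics/s1.png

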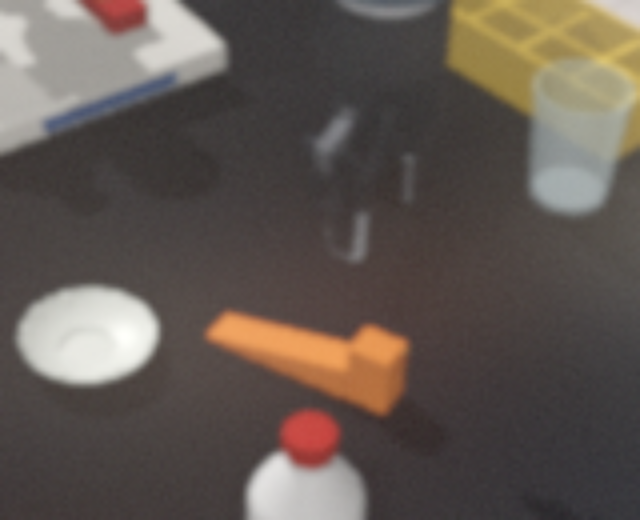

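Side crop: the shim block is at about (375,370) with the dark fingers above it; nothing is in the way of the descent.

>>> carry_out:
  increments:
    - [[0,0,0],[0.19,-0.41,-1.2],105]
    - [[0,0,0],[0.19,-0.41,-2.2],105]
    - [[0,0,0],[0.19,-0.41,-3.2],105]
    - [[0,0,0],[0.19,-0.41,-3.9],105]
    - [[0,0,0],[0.19,-0.41,-3.9],105]
    - [[0,0,0],[0.19,-0.41,-3.9],255]
    - [[0,0,0],[0.19,-0.41,-3.9],255]
    - [[0,0,0],[0.19,-0.41,-3.9],255]

```text
clock: 2.6
tool_pos: [0.5009, -0.199, 0.0167]
orientation: [[0.334, -0.943, 0.003], [-0.943, -0.334, -0.001], [0.002, -0.003, -1.0]]
ft_force: [-0.2, 1.1, 3.9]
finger_gap: 0.0251
finger_force: 59.4
```

>>> carry_out:
  increments:
    - [[0,0,0],[0,0,0],255]
    - [[0,0,0],[0,0,0],255]

```text
clock: 2.8
tool_pos: [0.5009, -0.199, 0.0167]
orientation: [[0.334, -0.943, 0.003], [-0.943, -0.334, -0.001], [0.002, -0.003, -1.0]]
ft_force: [-0.1, 1.8, 6.2]
finger_gap: 0.0251
finger_force: 59.7
```

>>> carry_out:
  increments:
    - [[0,0,0],[0,0,0.8],255]
    - [[0,0,-8],[0.3,1.5,1.0],255]
    - [[0,0,-16],[0.6,3.0,1.0],255]
    - [[0,0,-24.5],[0.9,4.5,1.0],255]
    - [[0,0,-24.5],[1.1,5.9,1.0],255]
    - [[0,0,-24.5],[1.1,6.7,0.5],255]
    - [[0,0,-24.5],[1.1,6.7,0.15],255]
    - [[0,0,-24.5],[1.1,6.7,0.15],255]

```text
clock: 3.6
tool_pos: [0.5313, 0.0024, 0.0182]
orientation: [[-0.087, -0.996, -0.003], [-0.996, 0.087, -0.0], [0.001, 0.003, -1.0]]
ft_force: [-0.5, 0.2, -0.8]
finger_gap: 0.0249
finger_force: 59.0
```

Run:
```python
from station import ctrl
from h import *
np.set_printoptions(precision=4,suppress=True)
o=ctrl.get_obs();print(o["clock"],o["tool_pos"],o["ft_force"])
y=o["orientation"][:,1];print(np.degrees(np.arctan2(y[1],y[0])))
f=ctrl.grab_frame("side");g=ctrl.grab_frame("top")
cv2.imwrite("pics/s2.png",np.hstack([cv2.resize(f["frame"][110:260,180:340],(400,375)),cv2.resize(g["frame"][120:260,210:360],(400,375))])[:,:,::-1])
```

```text
3.6 [0.5313 0.0024 0.0182] [-0.5068  0.1828 -0.7845]
175.02435811999555
```

View pics/s2.png

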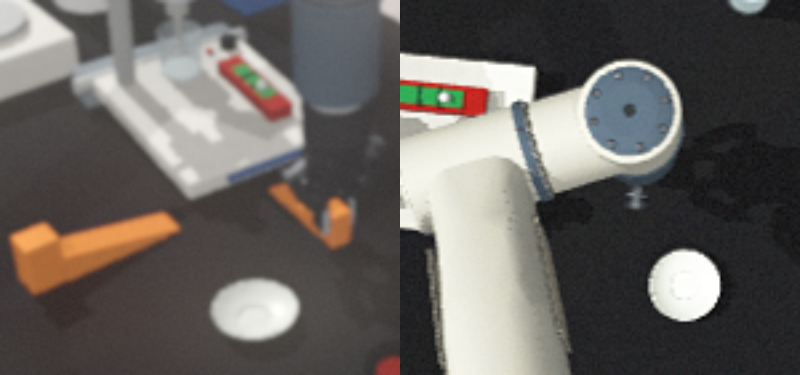

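The shim is held squarely, with its tip (left pane 275,188) just before the blue stripe. The ball is still visible at the right pane (445,97). Pushing in.

>>> carry_out:
  increments:
    - [[0,0,0],[0.03,0.33,-0.05],255]
    - [[0,0,0],[0.06,0.66,-0.05],255]
    - [[0,0,0],[0.09,1.0,-0.05],255]
    - [[0,0,0],[0.12,1.33,-0.05],255]
    - [[0,0,0],[0.15,1.66,-0.05],255]
    - [[0,0,0],[0.17,2.0,-0.05],255]
    - [[0,0,0],[0.2,2.33,-0.05],255]
    - [[0,0,0],[0.23,2.66,-0.05],255]

```text
clock: 4.5
tool_pos: [0.5381, 0.0808, 0.0174]
orientation: [[-0.087, -0.996, -0.004], [-0.996, 0.087, -0.004], [0.004, 0.003, -1.0]]
ft_force: [-1.8, -7.1, -3.1]
finger_gap: 0.0249
finger_force: 59.2
```

Run:
```python
from station import ctrl
from h import *
np.set_printoptions(precision=4,suppress=True)
f=ctrl.grab_frame("side");g=ctrl.grab_frame("top")
cv2.imwrite("pics/s3.png",np.hstack([cv2.resize(f["frame"][110:210,200:330],(400,308)),cv2.resize(g["frame"][130:230,150:280],(400,308))])[:,:,::-1])
```

```text
(no output)
```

View pics/s3.png

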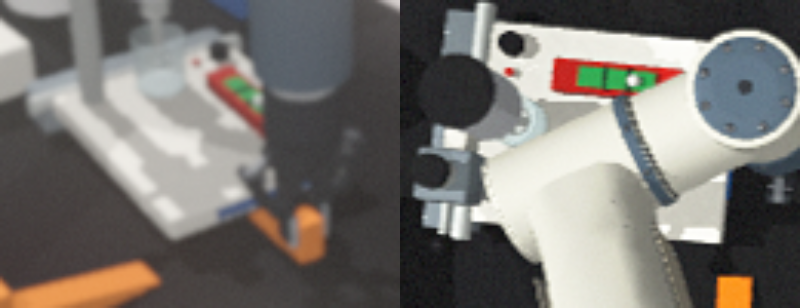

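The top view (right pane) shows the ball at (632,80), right of the lines, and the level will stay visible. The ramp has made contact. I'll push a bit more and measure the ball by profile.

>>> carry_out:
  increments:
    - [[0,0,0],[0.015,0.17,0],255]
    - [[0,0,0],[0.03,0.33,0],255]
    - [[0,0,0],[0.03,0.33,0],255]
    - [[0,0,0],[0.03,0.33,0],255]
    - [[0,0,0],[0.03,0.33,0],255]
    - [[0,0,0],[0.03,0.33,0],255]

```text
clock: 5.2
tool_pos: [0.5395, 0.0916, 0.0175]
orientation: [[-0.088, -0.996, -0.002], [-0.996, 0.088, -0.0], [0.001, 0.002, -1.0]]
ft_force: [-3.2, -1.7, -6.0]
finger_gap: 0.0251
finger_force: 59.1
```

```bash
cat >> h.py <<'E'
def prof(f,z=.066,top=True):
    """sample track along plate x direction from -30..30 mm about level middle; return colour profile"""
    d=np.array([.0872,.9962,0]);s=np.array([.9962,-.0872,0]);L=np.array([.547,.147,0])+.125*d+.055*s;L[2]=z
    V=f["view"];t=np.arange(-34,35,2)/1000;w=np.array([-4,0,4])/1000
    P=L+t[:,None,None]*d+w[None,:,None]*s
    c=P@V[:3,:3].T+V[:3,3];u=c[...,0]/c[...,2]*f["fx"]+f["cx"];v=c[...,1]/c[...,2]*f["fy"]+f["cy"]
    p=cv2.remap(f["frame"],u.astype(np.float32),v.astype(np.float32),cv2.INTER_LINEAR).mean(1)
    return t*1000,p
def show(f):
    t,p=prof(f)
    print("t  ",*["%4d"%x for x in t]);
    for i,n in enumerate("RGB"):print(n,"  ",*["%4d"%x for x in p[:,i]])
    w=np.minimum(p[:,0],p[:,2]);i=abs(t)<28;w=np.clip(w-90,0,None)*i;print("ball",(w*t).sum()/max(w.sum(),1e-9))
E
python3 - <<'E'
from station import ctrl
from h import *
g=ctrl.grab_frame("top");show(dict(np.load("top0.npz")));show(g)
show(ctrl.grab_frame("side"))
E
```

```text
t    -34  -32  -30  -28  -26  -24  -22  -20  -18  -16  -14  -12  -10   -8   -6   -4   -2    0    2    4    6    8   10   12   14   16   18   20   22   24   26   28   30   32   34
R      54   52   58  103  161  205  235  240  236  219  156  101   57   54   59   59   59   60   60   59   59   55   50   50   52   57   60   61   60   59   58   58   59   57   54
G     187  172  157  168  188  218  240  248  242  225  178  162  175  193  205  203  202  203  204  204  200  174  128  140  167  196  206  204  204  203  202  202  202  203  205
B      93   87   84  117  163  204  233  242  235  218  158  115   91   94  100  100  101  102  102  102   99   88   70   75   86   99  103  101  102  102  101  100  101  101  101
ball -19.850160256410255
t    -34  -32  -30  -28  -26  -24  -22  -20  -18  -16  -14  -12  -10   -8   -6   -4   -2    0    2    4    6    8   10   12   14   16   18   20   22   24   26   28   30   32   34
R     115   97   79   67   58   52   45   36   49   71  111  155  201  227  238  223  179  102   64   45   51   48   40   38   39   44   48   52   52   52   51   50   49   51   
[... 428 characters left out ...]
0  -18  -16  -14  -12  -10   -8   -6   -4   -2    0    2    4    6    8   10   12   14   16   18   20   22   24   26   28   30   32   34
R      65   66   67   68   69   69   71   73   75   80   88   95  105  117  131  142  150  156  158  152  143  132  118  104   92   88   85   85   86   89   91   92   95   97  101
G      65   65   66   68   69   70   74   79   83   89   96  105  114  126  140  153  164  173  179  178  175  170  159  149  141  137  138  142  147  153  158  161  162  162  161
B      66   66   67   68   69   70   71   73   76   81   88   97  106  118  132  142  150  156  160  154  147  137  123  110   99   95   94   94   97  100  103  104  105  105  103
ball 0.9956763434218655
```

>>> carry_out:
  increments:
    - [[0,0,0],[0.01,0.13,0],255]
    - [[0,0,0],[0.02,0.26,0],255]
    - [[0,0,0],[0.02,0.26,0],255]
    - [[0,0,0],[0.02,0.26,0],255]
    - [[0,0,0],[0.02,0.26,0],255]
    - [[0,0,0],[0.02,0.26,0],255]
    - [[0,0,0],[0.02,0.26,0],255]
    - [[0,0,0],[0.02,0.26,0],255]

```text
clock: 6.1
tool_pos: [0.5415, 0.1, 0.0183]
orientation: [[-0.088, -0.996, 0.001], [-0.996, 0.088, 0.001], [-0.001, -0.001, -1.0]]
ft_force: [1.5, -0.9, -5.4]
finger_gap: 0.0253
finger_force: 59.1
```

>>> carry_out:
  increments:
    - [[0,0,0],[0,0,0],255]
    - [[0,0,0],[0,0,0],255]
    - [[0,0,0],[0,0,0],255]
    - [[0,0,0],[0,0,0],255]
    - [[0,0,0],[0,0,0],255]
    - [[0,0,0],[0,0,0],255]
    - [[0,0,0],[0,0,0],255]

```text
clock: 6.8
tool_pos: [0.5414, 0.0999, 0.0182]
orientation: [[-0.088, -0.996, 0.001], [-0.996, 0.088, 0.0], [-0.0, -0.001, -1.0]]
ft_force: [1.1, 0.5, -5.6]
finger_gap: 0.0251
finger_force: 59.1
```

Run:
```python
from station import ctrl
from h import *
g=ctrl.grab_frame("top");show(g)
```

```text
t    -34  -32  -30  -28  -26  -24  -22  -20  -18  -16  -14  -12  -10   -8   -6   -4   -2    0    2    4    6    8   10   12   14   16   18   20   22   24   26   28   30   32   34
R     195  177  161  142  122  103   84   68   59   52   45   39   35   36   45   92  137  175  209  230  226  203  161   92   35   42   47   52   52   50   51   51   52   52   53
G     210  204  199  193  188  183  179  176  176  174  146  114   80   86  105  128  153  182  212  237  239  234  218  161  111  123  145  172  175  174  174  174  173  174  175
B     184  171  160  146  131  119  107   96   91   86   74   61   47   51   64   99  136  170  204  228  227  209  171  108   56   64   74   86   86   85   86   86   86   87   87
ball 2.6423811639271437
```

The ball is about +2 mm, but the tool is carrying about 5 N and sits 1.5 mm higher than at the grasp. I'll lower it onto the bench, then re-read.

>>> carry_out:
  increments:
    - [[0,0,0],[0,0,-0.03],255]
    - [[0,0,0],[0,0,-0.06],255]
    - [[0,0,0],[0,0,-0.06],255]
    - [[0,0,0],[0,0,-0.06],255]
    - [[0,0,0],[0,0,-0.06],255]
    - [[0,0,0],[0,0,-0.06],255]
    - [[0,0,0],[0,0,-0.06],255]
    - [[0,0,0],[0,0,-0.06],255]

```text
clock: 7.65
tool_pos: [0.5413, 0.0997, 0.0167]
orientation: [[-0.088, -0.996, 0.001], [-0.996, 0.088, 0.0], [-0.0, -0.001, -1.0]]
ft_force: [-2.9, 1.6, 3.9]
finger_gap: 0.0248
finger_force: 60.3
```

>>> carry_out:
  increments:
    - [[0,0,0],[0,0,0],255]
    - [[0,0,0],[0,0,0],255]
    - [[0,0,0],[0,0,0],255]
    - [[0,0,0],[0,0,0],255]
    - [[0,0,0],[0,0,0],255]
    - [[0,0,0],[0,0,0],255]
    - [[0,0,0],[0,0,0],255]

```text
clock: 8.35
tool_pos: [0.5413, 0.0997, 0.0167]
orientation: [[-0.088, -0.996, 0.001], [-0.996, 0.088, 0.0], [-0.0, -0.001, -1.0]]
ft_force: [-2.6, 1.5, 5.4]
finger_gap: 0.025
finger_force: 60.5
```

```bash
sed -i 's/abs(t)<28/abs(t)<20/' h.py
python3 - <<'E'
from station import ctrl
from h import *
g=ctrl.grab_frame("top");show(g)
E
```

```text
t    -34  -32  -30  -28  -26  -24  -22  -20  -18  -16  -14  -12  -10   -8   -6   -4   -2    0    2    4    6    8   10   12   14   16   18   20   22   24   26   28   30   32   34
R     179  162  145  124  105   90   78   68   56   44   33   32   42   82  127  171  209  234  229  206  145   89   39   33   36   43   47   48   50   51   50   50   50   50   50
G     204  198  192  188  184  181  179  179  163  140  100   78   76  105  140  179  214  238  241  235  215  183  137   95   74  123  155  175  177  175  174  173  174  174  175
B     172  160  147  133  121  111  102   97   85   71   52   46   53   87  126  166  205  233  230  210  160  113   67   51   46   65   77   85   87   87   86   86   87   86   86
ball 0.467481662591687
```

Shim now sits on the bench and the reading is within about 1 mm of the middle. Releasing and backing up.

>>> carry_out:
  increments:
    - [[0,0,0],[0,0,0.02],105]
    - [[0,0,0],[0,0,0.02],105]
    - [[0,0,0],[0,0,0.02],105]
    - [[0,0,0],[0,0,0.02],105]
    - [[0,0,0],[0,0,0.6],105]
    - [[0,0,0],[0,0,1.6],105]
    - [[0,0,0],[0,0,3.0],105]
    - [[0,0,0],[0,-1.0,4.5],105]

```text
clock: 9.2
tool_pos: [0.541, 0.0732, 0.1489]
orientation: [[-0.085, -0.996, -0.001], [-0.996, 0.085, -0.0], [0.0, 0.001, -1.0]]
ft_force: [0.3, 0.4, 0.2]
finger_gap: 0.0499
finger_force: 0.0
```

>>> carry_out:
  increments:
    - [[0,0,0],[-0.8,-1.6,0.5],105]
    - [[0,0,0],[-1.6,-3.2,1],105]
    - [[0,0,0],[-1.6,-4.8,1],105]
    - [[0,0,0],[-1.6,-6.2,1],105]
    - [[0,0,0],[-1.6,-7,1],105]
    - [[0,0,0],[-1.6,-7,1],105]
    - [[0,0,0],[-1.6,-7,1],105]
    - [[0,0,0],[-1.6,-7,1],105]

```text
clock: 10.0
tool_pos: [0.4931, -0.1375, 0.1778]
orientation: [[-0.087, -0.996, -0.0], [-0.996, 0.087, 0.0], [-0.0, 0.0, -1.0]]
ft_force: [-1.3, 0.1, -1.0]
finger_gap: 0.0501
finger_force: 0.0
```

Run:
```python
from station import ctrl
from h import *
g=ctrl.grab_frame("top");show(g);f=ctrl.grab_frame("side")
cv2.imwrite("pics/s4.png",np.hstack([cv2.resize(f["frame"][110:210,200:330],(400,308)),cv2.resize(g["frame"][130:230,170:300],(400,308))])[:,:,::-1])
```

```text
t    -34  -32  -30  -28  -26  -24  -22  -20  -18  -16  -14  -12  -10   -8   -6   -4   -2    0    2    4    6    8   10   12   14   16   18   20   22   24   26   28   30   32   34
R      49   51   52   51   50   51   52   52   50   46   39   39   48   97  153  198  228  237  232  211  151   97   46   38   38   46   51   56   56   55   55   55   54   55   56
G     172  171  171  171  171  171  173  178  170  154  116   91   81  120  166  206  235  246  248  242  227  198  155  110   85  136  171  196  196  195  195  194  193  194  196
B      86   86   86   85   84   85   86   89   84   76   59   52   58  101  151  195  226  239  235  217  168  122   76   57   51   71   85   96   96   96   96   95   94   95   96
ball 0.10193765796124665
```

View pics/s4.png

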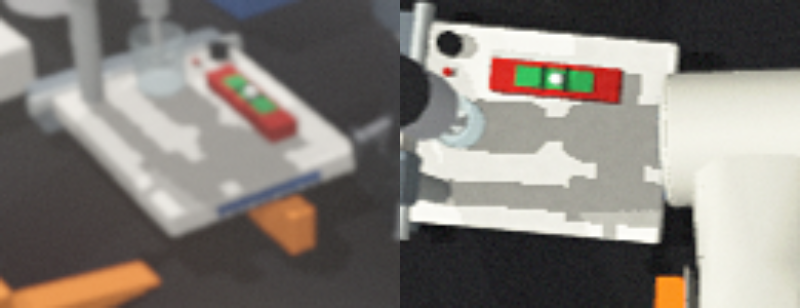

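The ball (right pane 556,78) sits between the lines at about −1 mm. The shim is under the stripe and the arm is clear.

```bash
python3 -c "
from station import ctrl
print(ctrl.close_job())"
```

```text
the job is handed in; nothing more can be done
None
```

The job is handed in: the shim is about 70 mm in under the middle of the front edge, the ball read about 1 mm off centre (limit 4 mm) after release, and the arm is clear of everything; the hand-in call gave no verdict.

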